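# Change the battery pack in the sloping bench tester

## Task

Change the battery pack in the sloping tester: lift the spent red pack out of the open bay and set it down inside the yellow bin, then lay the charged green pack flat on the floor of the bay with its grip rib outward. Then slide the blue cover over it until it is fully shut. Do not let a pack drop or be thrown, and leave the other things on the bench where they are.

Things in the scene. Friction and masses are not known exactly. Their poses are not given: they have to be found in the camera images.
- bay: battery bay, 80 (x) x 120 (y) mm inside, 52 mm deep, in a fixed grey tester that slopes 30 degrees, low side away from the robot. Origin: centre of its floor, 36 mm above the bench; x up the slope, y level, z square out of the floor (30 degrees off vertical, away from the robot). Side rails, 62 mm and more off in y, rise to z = 66 mm. Solid housing from x = 40 to 150 mm, z to 52 mm
- cover (a joint): slide of the blue cover, m: 0 = fully shut over the bay, 0.1 = fully open (moved up the slope along bay x); it has some friction and stays where it is left. Cover plate 96 (x) x 132 (y) x 5 mm, its upper face at bay z = 57.5 mm
- cover_grip (a point): top middle of the white grip bar on the cover: bar 10 mm thick (along bay x), 80 mm long (along bay y), standing 20 mm above the cover plate. Shut, it is at bay (2, 0, 77.5) mm
- spent: spent pack, red with white bands, starts in the bay, rib out and along bay y: battery pack, loose, about 0.35 kg: block 68 (x) x 104 (y) x 24 (z) mm, with a black grip rib standing in the middle of its top, 10 mm thick (x), 70 mm long (y), from 24 to 46 mm above the underside. Origin: centre of its underside; z out of its ribbed side. The same end for end. 
- fresh: charged pack, green with white bands, starts flat on the bench, rib up: battery pack, loose, about 0.35 kg: block 68 (x) x 104 (y) x 24 (z) mm, with a black grip rib standing in the middle of its top, 10 mm thick (x), 70 mm long (y), from 24 to 46 mm above the underside. Origin: centre of its underside; z out of its ribbed side. The same end for end. 
- bin: yellow open bin for spent packs, fixed: outside 168 (x) x 140 (y) x 60 mm tall, walls and floor 5 mm thick. Origin: centre of its underside
- flux: bystander: low jar with blue cap, 56 mm across, 60 mm tall; origin on its underside
- board: bystander: small green circuit board 75 x 95 mm, parts to 20 mm tall; origin on its underside
- driver: bystander: screwdriver with green handle, 180 mm long, lying on the bench

How it is judged:
By the outcome, as a careful person would: the job done as asked, in the order asked, and still so for the second after the job is handed in, with the robot touching nothing.
It also fails if it takes over 64 s, if anything falls off the work surface, if the arm or the gripper's body presses on something with over 40 N, if the wrist force passes 120 N, or if a joint passes its speed limit or range.

## Robot

A 6-joint arm with a two-finger parallel gripper is mounted at the origin on the work surface. World frame = base frame: x ahead of the robot, y to its left, z up, the work surface at z = 0. Lengths are in m, angles in rad, forces in N, time in s.
With the tool pointing down it reaches from about 0.225 to 0.875 m from the base axis. Payload 3.4 kg.
Tool frame: the origin (TCP) lies midway between the tips of the shut fingers; the grasp point (between the pads) lies 19 mm behind it (manip.grasp_offset is the distance from the TCP to the grasp point, in m); x points along the fingers, y is the direction in which the jaws open and shut, and the axes are right-handed (so a half turn about x gives the same grasp; the last joint's range is limited). The gripper opens to 85 mm and grips with 20 to 120 N. Pads are 22 mm wide; open, the fingers measure 114 mm over their backs; the gripper's body (76 mm by 85 mm) begins 54 mm behind the grasp point. The pads swing forward as they close: fully open they stand 13 mm farther back than shut.
Start: joints at [1.134, 0.276, 1.505, -0, 1.361, -0.121], TCP at [0.179, 0.547, 0.231] pointing down, gripper open.
Joint ranges: [-2.89, 2.89], [-0.75, 2.08], [0.22, 2.7], [-1.18, 4.32], [0.11, 2.71], [-2.7, 2.7]. Speed limits (rad/s): [2.57, 2.57, 3.14, 3.14, 3.14, 3.14].

## Interface

Orientations are given as a unit quaternion [w, x, y, z].
In Python, from rig import manip gives the robot as it stands.
- The arm moves only by the shell command python3 -m creep 'ROWS' [OPENING] [FORCE]. ROWS is a JSON object of lists of equal length, an entry for each row: "delta_pos": the shift along the tool's x, y, z in cm, a list of three; "dr": the turn, a rotation vector about the tool's x, y, z in rad, a list of three. In form: {"delta_pos": [[dx, dy, dz], ...], "dr": [[rx, ry, rz], ...]}. A call has 1 to 10 rows; each row is the pose to reach, as a shift and turn from the pose commanded when the call began, along the tool's axes at that moment; what a row does not reach only later rows make up. A row lasts 1/10 s, in which the tool goes at most 50 mm and 8.59 degrees, less where a joint would pass 70% of its speed; a pose out of reach is approached as far as the arm can. A call with a gripper value outside its range is refused whole. OPENING is the opening, from -1 (shut) to 1 (fully open), set as the call begins (- or left out, the last holds). The fingers move at their own pace and stop on an object; FORCE is the grip in N (left out, the last holds). Time passes only in rows, so rows that repeat a pose let the fingers close. It gives the time, the measured TCP pose, the force and the opening at its end, in the units of the state.
- manip.get_state(): the state, without advancing time (a new reading comes with each control period).
- manip.get_image(name): name is "side" or "top"; returns a dict with "pixels" (480x640x3 uint8, blue, green, red), "depth" (480x640 float32, m along the optical axis (not along the pixel's ray), 0 where there is no reading), "intrinsics" (3x3 intrinsics, pixels), "k1" (the pictures are not rectified: a ray, as slopes to the right and down, at radius r is drawn at 1 + k1 r^2 times it, then the intrinsics apply), "rvec" (rotation vector, rad) and "tvec" (3), from world to camera coordinates, as OpenCV has them. Camera axes: x right, y down, z forward; pixel columns grow to the right and rows downward; lengths in m; the calibration is good to about 2 mm. A picture is of the moment at which its call begins.
- manip.sign_off(): hands the job in, once; it reports no verdict.
The state is a dict: "clock": time; "qpos": joint angles; "qd": joint speeds; "effort": joint torques, N m; "position": TCP position; "ee_rot": TCP orientation; "contact_force": force on the tool from outside, world axes, zero at the start; "moment": the same for the moment, N m; "width": finger opening in m.
Only numpy, scipy, OpenCV 4.12 (cv2) and the standard library are available. Lean on these libraries where they do the work, as an engineer would, in place of code of your own. Each camera call takes 0.05 s, during which the arm holds its last target. There are 200 camera calls.

## Working session

There is one attempt and no reset: what is moved stays moved. The work goes in short steps, Python scripts to look and compute and a shell command to move; the robot and the scene stay as the last step left them, time stands still between calls to the robot, and variables do not carry over. Pictures are saved under pics/ and viewed, about 8 in all and at most 12, crops included, and the job is handed in when it is done.

```bash
ls; mkdir -p pics
cat > h.py <<'E'
import numpy as np,cv2
from rig import manip
from scipy.spatial.transform import Rotation as R
def look(name,png=None):
    d=manip.get_image(name)
    if png: cv2.imwrite('pics/'+png,d['pixels'])
    return d
def cloud(d):
    "world point for each pixel from depth"
    K=np.array(d['intrinsics']);k1=float(d['k1'])
    v,u=np.mgrid[0:480,0:640].astype(float)
    p=np.stack([u.ravel(),v.ravel()],1)[:,None]
    s=cv2.undistortPoints(p,K,np.array([k1,0,0,0.]))[:,0]
    z=d['depth'].ravel()[:,None]
    c=np.hstack([s,np.ones((len(s),1))])*z
    Rm=cv2.Rodrigues(np.array(d['rvec'],float))[0]
    w=(c-np.array(d['tvec'],float).ravel())@Rm
    w[z[:,0]==0]=np.nan
    return w.reshape(480,640,3)
E
python3 - <<'E'
from h import *
for n in('top','side'):
    d=look(n,n+'0.png'); np.savez(n+'0.npz',c=cloud(d),p=d['pixels'])
    Rm=cv2.Rodrigues(np.array(d['rvec'],float))[0]
    print(n,-Rm.T@np.array(d['tvec'],float).ravel(),Rm[2],d['k1'])
print(manip.get_state(), manip.grasp_offset)
E
```

```text
pics
top [ 0.43608272 -0.00380717  1.25314852] [ 0.0960804  -0.00857515 -0.99533664] -0.07876891299605965
side [-0.12603721 -0.65668251  0.68885964] [ 0.59759208  0.58772043 -0.54540664] -0.029087493955416575
{'clock': 0.1, 'qpos': array([ 1.13403698e+00,  2.76546725e-01,  1.50600918e+00, -2.39233379e-05,
        1.36072858e+00, -1.21019159e-01]), 'qd': array([-0.0003374 , -0.00131833, -0.0024741 , -0.0015837 ,  0.00015999,
        0.00175047]), 'effort': array([ 7.81313265e-04, -4.17698193e+01, -2.46404886e+01, -4.19760690e-04,
        5.83367670e-03,  4.36100180e-06]), 'position': array([0.17836764, 0.54612857, 0.23051664]), 'ee_rot': array([ 0.69815678,  0.11058879,  0.69847021, -0.11174343]), 'contact_force': array([-0.38676128, -0.46330769, -0.16441772]), 'moment': array([ 0.01255387, -0.00905096,  0.02583111]), 'width': 0.0854067725167171} 0.0187
```

View pics/top0.png

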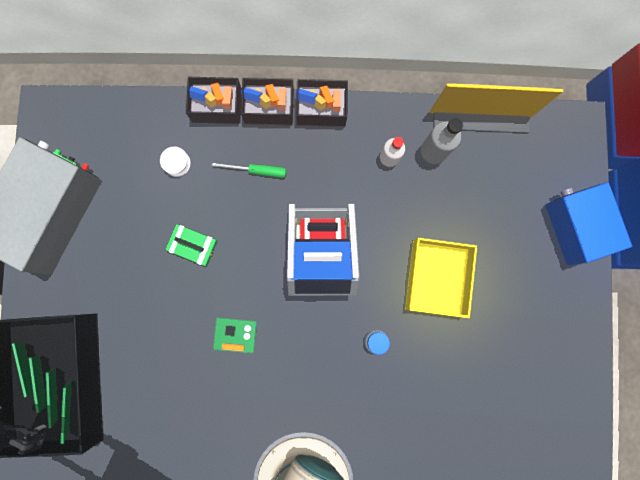

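View pics/side0.png

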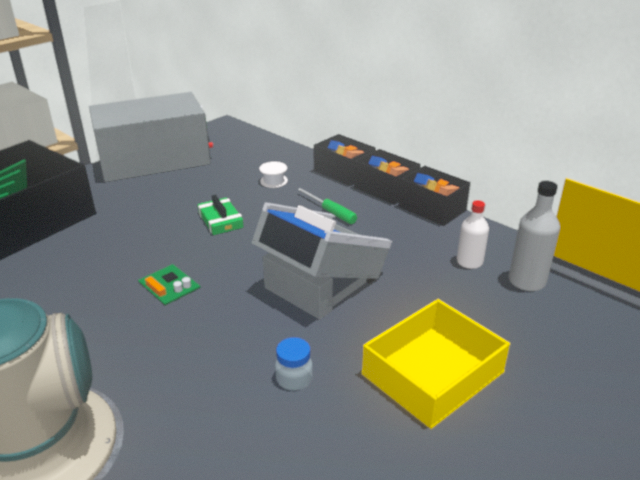

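The top view shows the tester at (322,250), with red pack (322,228) and cover grip (322,257). The bin is at (441,278), the green pack at (191,245), the flux jar at (377,343), the board at (235,335) and the driver at (250,170). The side view agrees.

Run:
```python
from h import *
T=np.load('top0.npz');S=np.load('side0.npz')
def hsv(p):return cv2.cvtColor(p,cv2.COLOR_BGR2HSV)
def seg(D,box,lo,hi):
    m=cv2.inRange(hsv(D['p']),lo,hi);u0,v0,u1,v1=box
    k=np.zeros_like(m);k[v0:v1,u0:u1]=m[v0:v1,u0:u1];return (k>0)
def info(n,D,k):
    c=D['c'][k];c=c[~np.isnan(c[:,0])]
    q=lambda z:np.round(np.percentile(c,z,axis=0),4)
    print(n,k.sum(),'med',q(50),'lo',q(2),'hi',q(98))
    r=cv2.minAreaRect((c[:,:2]*1000).astype(np.float32));print('   rect mm',np.round(r[0],1),np.round(r[1],1),round(r[2],1))
    return c
dark=((0,0,0),(180,255,45));white=((0,0,170),(180,50,255))
info('fresh green T',T,seg(T,(160,220,222,272),(45,120,60),(80,255,255)))
info('fresh all T',T,seg(T,(160,220,222,272),(45,120,60),(80,255,255))|seg(T,(160,220,222,272),*white))
info('bin T',T,seg(T,(400,230,485,325),(20,120,80),(35,255,255)))
info('red T',T,seg(T,(295,205,350,243),(0,120,60),(8,255,255)))
info('cover T',T,seg(T,(285,235,360,285),(100,150,60),(125,255,255)))
g=info('grip T',T,seg(T,(300,250,345,265),*white))
info('rib spent T',T,seg(T,(305,219,340,233),*dark))
info('rib fresh T',T,seg(T,(170,230,212,260),*dark))
info('flux T',T,seg(T,(360,325,395,360),(100,120,60),(125,255,255)))
for n,D,b in(('T',T,(290,205,355,243)),('S',S,(285,195,345,240))):
    info('white '+n,D,seg(D,b,*white))
# yaw from grip bar
for c in (g,): 
    x=c-c.mean(0);print(np.linalg.svd(x,full_matrices=False)[2][0])
im=T['p'][190:310,270:390];im2=T['p'][215:275,160:220]
cv2.imwrite('pics/c1.png',np.hstack([cv2.resize(im,(480,480)),cv2.resize(im2,(300,480))]))
```

```text
fresh green T 835 med [0.5488 0.2818 0.0238] lo [0.5088 0.2283 0.0186] hi [0.5877 0.3349 0.03  ]
   rect mm [548.9 282.1] [105.8  67.7] 70.0
fresh all T 1094 med [0.5484 0.2809 0.0239] lo [0.5081 0.2299 0.0183] hi [0.5896 0.3336 0.0301]
   rect mm [548.9 282.1] [105.8  71.1] 70.2
bin T 4783 med [ 0.4873 -0.3152  0.0064] lo [ 0.404  -0.3799  0.    ] hi [ 0.569  -0.2343  0.0619]
   rect mm [ 488.8 -318.1] [160.4 178.4] 84.1
red T 106 med [ 0.6098 -0.0284  0.044 ] lo [ 0.5715 -0.0786  0.0367] hi [0.6169 0.0234 0.0652]
   rect mm [593.2 -27.8] [ 47.8 102.7] 2.9
cover T 1775 med [ 0.5036 -0.0281  0.1422] lo [ 0.4722 -0.0871  0.1123] hi [0.5536 0.0306 0.1599]
   rect mm [513.1 -28.1] [ 82.8 123.4] 1.5
grip T 332 med [ 0.5202 -0.0275  0.1501] lo [ 0.512  -0.0653  0.1245] hi [0.5317 0.0108 0.1577]
   rect mm [522.  -28.9] [18.9 79.7] 1.5Traceback (most recent call last):
  File "<stdin>", line 20, in <module>
  File "<stdin>", line 10, in info
  File "<stdin>", line 9, in <lambda>
    return _quantile_unchecked(
        a, q, axis, out, overwrite_input, method, keepdims, weights)
    return _ureduce(a,
                    func=_quantile_ureduce_func,
    ...<5 lines>...
                    overwrite_input=overwrite_input,
                    method=method)
    r = func(a, **kwargs)
    result = _quantile(arr,
                       quantiles=q,
    ...<2 lines>...
                       out=out,
                       weights=wgt)
    slices_having_nans = np.isnan(arr[-1, ...])
                                  ~~~^^^^^^^^^
IndexError: index -1 is out of bounds for axis 0 with size 0
```

```bash
cat >> h.py <<'E'
def hsv(p):return cv2.cvtColor(p,cv2.COLOR_BGR2HSV)
def seg(p,box,lo,hi):
    m=cv2.inRange(hsv(p),lo,hi);u0,v0,u1,v1=box
    k=np.zeros_like(m);k[v0:v1,u0:u1]=m[v0:v1,u0:u1];return k>0
def info(n,c,k):
    c=c[k];c=c[~np.isnan(c[:,0])]
    if len(c)<5: print(n,'few');return c
    q=lambda z:np.round(np.percentile(c,z,axis=0),4)
    r=cv2.minAreaRect((c[:,:2]*1000).astype(np.float32))
    print(n,len(c),'med',q(50),'lo',q(2),'hi',q(98),'rect',np.round(r[0],1),np.round(r[1],1),round(r[2],1))
    return c
dark=((0,0,0),(180,255,60));white=((0,0,170),(180,50,255));blue=((100,150,60),(125,255,255));red=((0,120,60),(8,255,255));green=((45,120,60),(80,255,255))
def plane(c):
    m=np.median(c,0)
    for _ in range(5):
        n=np.linalg.svd(c-c.mean(0),full_matrices=False)[2][2];d=(c-c.mean(0))@n
        c=c[abs(d)<max(2*np.std(d),.001)]
    n*=np.sign(n[2]);return n,c.mean(0),np.std(d)
E
python3 - <<'E'
from h import *
T=np.load('top0.npz');p,C=T['p'],T['c']
def yawof(c,n):
    x=c-c.mean(0);v=np.linalg.svd(x,full_matrices=False)[2][0];print('  ',n,'dir',np.round(v,3),'c',np.round((c.min(0)+c.max(0))/2,4))
for n,b in(('spent rib',(305,219,340,233)),('fresh rib',(170,230,212,260))):
    c=info(n,C,seg(p,b,*dark));yawof(c,n)
    if 'spent' in n: print(plane(c))
    else:
        t=c[c[:,2]>.037];print('top',len(t),np.median(t,0),cv2.minAreaRect((t[:,:2]*1000).astype(np.float32)))
c=info('cover',C,seg(p,(285,235,360,285),*blue));print(plane(c))
c=info('grip',C,seg(p,(300,250,345,265),*white));t=c[c[:,2]>np.percentile(c[:,2],40)];yawof(t,'grip')
m=np.isfinite(C[...,2])&(C[...,2]>.05); m[:,:283]=0;m[:,362:]=0;m[:200]=0;m[300:]=0
info('tester',C,m)
im=p[190:310,270:390];im2=p[215:275,160:220]
cv2.imwrite('pics/c1.png',np.hstack([cv2.resize(im,(480,480)),cv2.resize(im2,(300,300*1)).repeat(1,0) if 0 else cv2.resize(im2,(300,480))]))
E
```

```text
spent rib 11 med [ 0.5935 -0.0588  0.0709] lo [ 0.5888 -0.0595  0.0611] hi [0.6001 0.0026 0.0748] rect [594.7 -28.4] [10.5 62. ] 1.8
   spent rib dir [ 0.038 -0.999  0.006] c [ 0.5944 -0.0285  0.0679]
(array([-0.82262622, -0.02830493,  0.56787756]), array([ 0.59387908, -0.0310599 ,  0.06986067]), np.float64(0.002541793790323822))
fresh rib 6 med [0.5588 0.3103 0.0449] lo [0.535  0.2488 0.0422] hi [0.5608 0.3134 0.0489] rect [547.8 281.1] [68.8  3. ] 68.9
   fresh rib dir [-0.358 -0.933  0.037] c [0.5479 0.2811 0.0455]
top 6 [0.55877587 0.31033832 0.04494077] ((547.7911376953125, 281.0616149902344), (68.76300811767578, 3.0378665924072266), 68.88731384277344)
cover 1764 med [ 0.5036 -0.0281  0.1422] lo [ 0.4722 -0.0871  0.1123] hi [0.5536 0.0306 0.1599] rect [513.1 -28.1] [ 82.8 123.4] 1.5
(array([0.49982709, 0.01516967, 0.86599236]), array([ 0.51030951, -0.02833915,  0.13816171]), np.float64(0.001299641838963382))
grip 330 med [ 0.5202 -0.0275  0.1501] lo [ 0.512  -0.0653  0.1245] hi [0.5317 0.0108 0.1577] rect [522.  -28.9] [18.9 79.7] 1.5
   grip dir [-0.03   1.     0.002] c [ 0.521  -0.0281  0.1535]
tester 5432 med [ 0.5198 -0.0281  0.126 ] lo [ 0.4411 -0.0983  0.0533] hi [0.6369 0.0447 0.161 ] rect [542.5 -26.7] [208.3 148.2] 1.7
```

View pics/c1.png

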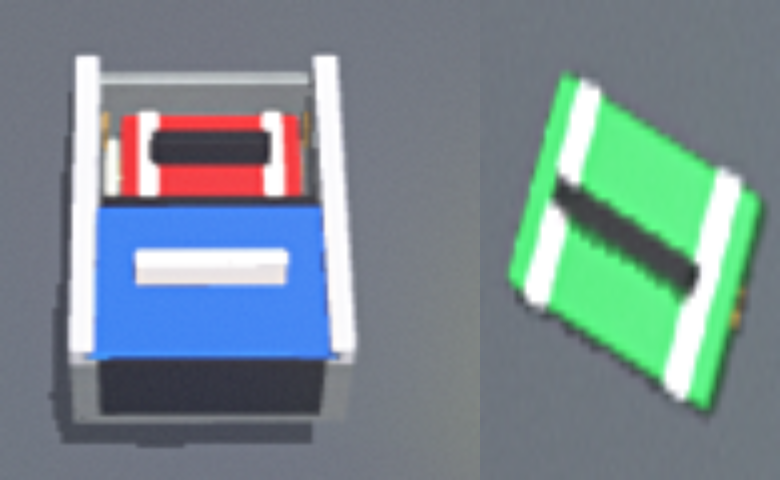

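```bash
cat >> h.py <<'E'
ps=np.radians(1.7)
zb=np.array([.5*np.cos(ps),.5*np.sin(ps),.866]);xb=np.array([-.866*np.cos(ps),-.866*np.sin(ps),.5]);yb=np.cross(zb,xb)
O=np.array([.5723,-.0281,.036])
def bay(x,y,z): return O+np.array([xb,yb,zb]).T@(np.array([x,y,z])/1000)
def frame(x,y): return np.column_stack([x,y,np.cross(x,y)])
def st():
    s=manip.get_state();q=np.array(s['ee_rot']);return s,np.array(s['position']),R.from_quat(q[[1,2,3,0]])
def togo(P,M):
    "print rows values from measured pose to target"
    s,p,r=st();d=r.inv().apply(np.array(P)-p)*100
    w=(r.inv()*R.from_matrix(M)).as_rotvec()
    print('dp cm',np.round(d,2),'dr',np.round(w,3),'deg',round(float(np.degrees(np.linalg.norm(w))),1))
def bayR(sgn): return frame(-zb,sgn*xb)
def downR(jawdeg): a=np.radians(jawdeg);return frame(np.array([0,0,-1.]),np.array([np.cos(a),np.sin(a),0]))
E
python3 - <<'E'
from h import *
T=np.load('top0.npz');p,C=T['p'],T['c']
print(hsv(p)[226,310:334:4],C[226,310:334:4].round(3))
for n,b in(('spent',(305,215,340,237)),('fresh',(170,230,212,260))):
    c=info(n,C,seg(p,b,(0,0,0),(180,255,95)))
    L=(c-O)@np.column_stack([xb,yb,zb])*1000
    print(np.percentile(L,[2,10,50,90,98],axis=0).round(1))
c=info('red',C,seg(p,(295,205,350,243),*red));L=(c-O)@np.column_stack([xb,yb,zb])*1000
t=L[(L[:,2]>15)&(L[:,2]<30)];print('red bay',np.percentile(t,[2,50,98],axis=0).round(1))
s,pp,r=st();print(r.as_matrix().round(3))
for g in(1,-1):togo(bay(0,0,150),bayR(g))
E
```

```text
[[130  35  66]
 [133  35  65]
 [128  31  66]
 [128  30  67]
 [133  34  67]
 [127  34  67]] [[ 0.594  0.     0.075]
 [ 0.594 -0.009  0.072]
 [ 0.595 -0.018  0.07 ]
 [ 0.595 -0.027  0.072]
 [ 0.595 -0.036  0.076]
 [ 0.595 -0.045  0.075]]
spent 230 med [ 0.5938 -0.0272  0.0704] lo [ 0.5867 -0.0589  0.0584] hi [0.6024 0.0047 0.0764] rect [594.7 -27.3] [15.7 64.3] 1.7
[[ -9.1 -32.2  27. ]
 [ -6.1 -25.4  30. ]
 [ -1.6  -0.3  41.2]
 [  0.5  26.8  47. ]
 [  1.4  31.5  48.5]]
fresh 119 med [0.5456 0.2842 0.0453] lo [ 0.5185  0.2419 -0.0017] hi [0.5604 0.3239 0.0508] rect [530.5 280.8] [90.3 40.9] 70.1
[[ 6.400e+00 -3.532e+02 -5.240e+01]
 [ 9.800e+00 -3.393e+02 -4.660e+01]
 [ 1.820e+01 -3.130e+02  1.000e-01]
 [ 2.680e+01 -2.840e+02  6.300e+00]
 [ 3.030e+01 -2.712e+02  8.500e+00]]
red 106 med [ 0.6098 -0.0284  0.044 ] lo [ 0.5715 -0.0786  0.0367] hi [0.6169 0.0234 0.0652] rect [593.2 -27.8] [ 47.8 102.7] 2.9
red bay [[-37.7 -50.8  20.5]
 [-28.6   1.6  24.1]
 [ 15.8  51.2  27.8]]
[[-0.001  0.311  0.951]
 [-0.002  0.951 -0.311]
 [-1.    -0.002 -0.   ]]
dp cm [  6.52 -39.8   62.33] dr [-1.867  0.498  0.352] deg 112.5
dp cm [  6.52 -39.8   62.33] dr [ 1.195  0.321 -0.454] deg 75.6
```

Run:
```python
from h import *
T=np.load('top0.npz');p,C=T['p'],T['c']
k=seg(p,(400,230,485,325),(20,120,80),(35,255,255))&(C[...,2]>.052)
c=info('rim',C,k); print(bay(-3.5,.5,190)); togo(bay(-3.5,.5,190),bayR(-1))
```

```text
rim 682 med [ 0.4883 -0.3134  0.0591] lo [ 0.4002 -0.3829  0.0526] hi [ 0.5731 -0.2328  0.0643] rect [ 485.8 -308.4] [141.5 169.3] 83.8
[ 0.67030269 -0.02569155  0.19879   ]
dp cm [  3.23 -39.07  64.52] dr [ 1.195  0.321 -0.454] deg 75.6
```

```bash
python3 -m creep '{"delta_pos":[[3.2,-39.1,64.5],[3.2,-39.1,64.5],[3.2,-39.1,64.5],[3.2,-39.1,64.5],[3.2,-39.1,64.5],[3.2,-39.1,64.5],[3.2,-39.1,64.5],[3.2,-39.1,64.5],[3.2,-39.1,64.5],[3.2,-39.1,64.5]],"dr":[[1.195,0.321,-0.454],[1.195,0.321,-0.454],[1.195,0.321,-0.454],[1.195,0.321,-0.454],[1.195,0.321,-0.454],[1.195,0.321,-0.454],[1.195,0.321,-0.454],[1.195,0.321,-0.454],[1.195,0.321,-0.454],[1.195,0.321,-0.454]]}' -0.25 40; python3 -c "
from h import *
print(st()[0]['qpos']);togo(bay(-3.5,.5,190),bayR(-1))"
```

```text
clock: 1.1
position: [0.506, 0.165, 0.2083]
ee_rot: [0.361, 0.345, 0.618, -0.608]
contact_force: [1.1, 0.3, -0.4]
width: 0.0324
[0.14339387 0.51800433 1.29644305 0.06169126 1.84895372 0.11798101]
dp cm [-7.17 14.25 19.5 ] dr [-0.003 -0.002  0.002] deg 0.2
```

```bash
python3 -m creep '{"delta_pos":[[-7.2,14.2,19.5],[-7.2,14.2,19.5],[-7.2,14.2,19.5],[-7.2,14.2,19.5],[-7.2,14.2,19.5],[-7.2,14.2,19.5],[-7.2,14.2,19.5],[-7.2,14.2,19.5]],"dr":[[0,0,0],[0,0,0],[0,0,0],[0,0,0],[0,0,0],[0,0,0],[0,0,0],[0,0,0]]}'
python3 - <<'E'
from h import *
print(st()[0]['qpos']);togo(bay(-3.5,.5,100),bayR(-1))
d=look('side');im=d['pixels'][120:320,230:430];cv2.imwrite('pics/s1.png',cv2.resize(im,(600,600)))
E
```

```text
clock: 1.9
position: [0.6684, -0.0215, 0.2011]
ee_rot: [0.362, 0.344, 0.619, -0.606]
contact_force: [0.0, -0.9, -0.0]
width: 0.0321
[-0.10129016  0.75207344  0.86536754 -0.07143002  2.04359182 -0.14831361]
dp cm [9.11 0.27 0.45] dr [ 0.002 -0.002  0.   ] deg 0.2
```

View pics/s1.png

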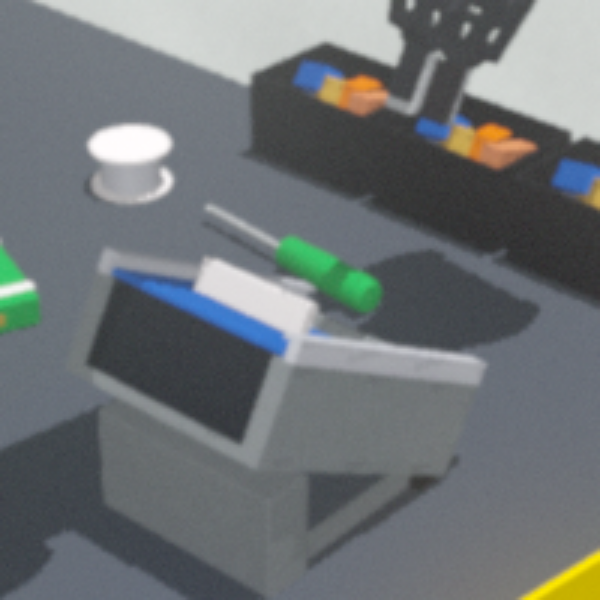

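The side view shows the gripper upright over the bay, jaws near (430,90) in the crop, cover open. Descending.

```bash
python3 -m creep '{"delta_pos":[[3,0.3,0.4],[6,0.3,0.4],[9.1,0.3,0.4],[11,0.3,0.4],[13,0.3,0.4],[13,0.3,0.4],[13,0.3,0.4]],"dr":[[0,0,0],[0,0,0],[0,0,0],[0,0,0],[0,0,0],[0,0,0],[0,0,0]]}'
python3 - <<'E'
from h import *
togo(bay(-3.5,.5,28),bayR(-1))
d=look('top');im=d['pixels'][180:300,270:390];C=cloud(d)
c=info('red',C,seg(d['pixels'],(295,205,350,243),*red))
cv2.imwrite('pics/t1.png',cv2.resize(im,(600,600)))
E
```

```text
clock: 2.65
position: [0.6068, -0.0269, 0.0883]
ee_rot: [0.363, 0.345, 0.618, -0.606]
contact_force: [0.8, -0.7, 0.1]
width: 0.0319
dp cm [ 3.45 -0.03  0.07] dr [ 0.003 -0.001 -0.002] deg 0.2
red 79 med [ 0.5924 -0.0743  0.0536] lo [ 0.5694 -0.0791  0.0342] hi [ 0.617  -0.0712  0.0661] rect [593.4 -74.9] [ 8.1 48.4] 87.9
```

View pics/t1.png

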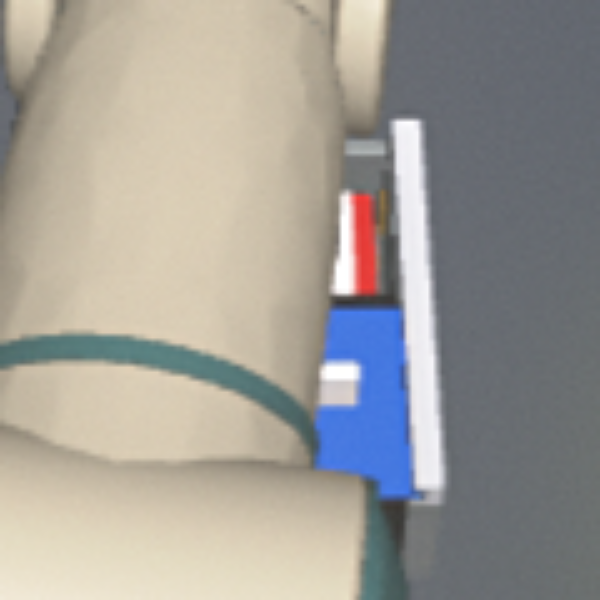

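The arm hides the bay from above; the red pack's right end, at (365,245) in the crop, is unmoved. Descend and close.

```bash
python3 -m creep '{"delta_pos":[[1,0,0.1],[2,0,0.1],[2.8,0,0.1],[3.4,0,0.1],[3.4,0,0.1],[3.4,0,0.1]],"dr":[[0,0,0],[0,0,0],[0,0,0],[0,0,0],[0,0,0],[0,0,0]]}' && python3 -m creep '{"delta_pos":[[0,0,0],[0,0,0],[0,0,0],[0,0,0],[0,0,0],[0,0,0]],"dr":[[0,0,0],[0,0,0],[0,0,0],[0,0,0],[0,0,0],[0,0,0]]}' -1 60
python3 - <<'E'
from h import *
s,p,r=st();print(((p-O)@np.column_stack([xb,yb,zb])*1000).round(1));togo(bay(-3.5,.5,28),bayR(-1))
E
```

```text
clock: 3.3
position: [0.5899, -0.0296, 0.0575]
ee_rot: [0.363, 0.345, 0.618, -0.606]
contact_force: [-0.2, 0.1, 1.0]
width: 0.0323
clock: 3.9
position: [0.591, -0.0296, 0.0578]
ee_rot: [0.364, 0.346, 0.617, -0.606]
contact_force: [4.5, 0.4, 1.5]
width: 0.0086
[-5.2  2.  28.2]
dp cm [ 0.02 -0.17 -0.15] dr [ 0.001 -0.001 -0.004] deg 0.2
```

```bash
python3 -m creep '{"delta_pos":[[-1,0,0],[-2,0,0],[-4,0,0],[-6,0,0],[-8,0,0],[-10,0,0],[-12,0,0],[-14,0,0],[-14,0,0],[-14,0,0]],"dr":[[0,0,0],[0,0,0],[0,0,0],[0,0,0],[0,0,0],[0,0,0],[0,0,0],[0,0,0],[0,0,0],[0,0,0]]}'
python3 - <<'E'
from h import *
s,p,r=st();print(s['qpos']);togo([.486,-.308,.21],downR(-6))
d=look('side');im=d['pixels'][60:360,230:530];cv2.imwrite('pics/s2.png',cv2.resize(im,(600,600)))
E
```

```text
clock: 4.9
position: [0.6595, -0.0275, 0.1786]
ee_rot: [0.363, 0.345, 0.618, -0.606]
contact_force: [0.3, 0.3, -4.6]
width: 0.0086
[-0.10934112  0.74493628  0.93365314 -0.07413453  1.98123497 -0.1516006 ]
dp cm [  6.33 -17.35  27.51] dr [0.132 0.033 0.523] deg 30.9
```

View pics/s2.png

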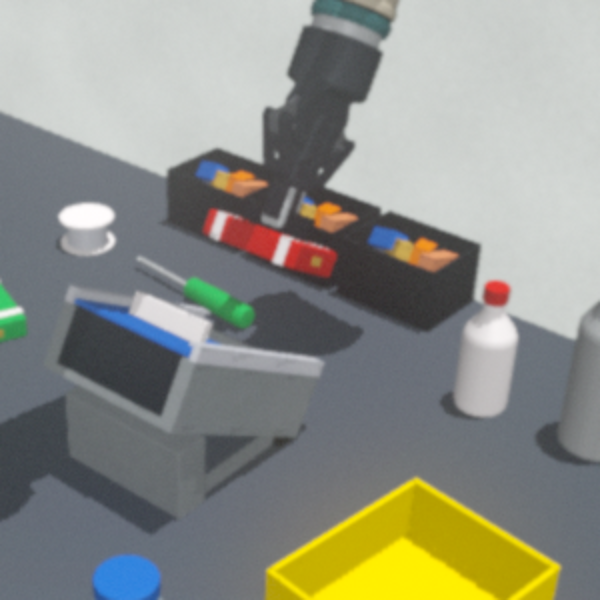

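Red pack at (270,240) in the crop, held level in the jaws clear of the tester. On to the bin.

```bash
python3 -m creep '{"delta_pos":[[0.2,-1,1.5],[0.6,-3,4.4],[1,-5,7.3],[1.4,-7.2,10.5],[1.9,-9.6,14],[2.4,-12,17.5],[2.8,-14.4,21],[3.3,-16.6,24.2],[3.6,-18.2,26.5],[3.7,-18.9,27.5]],"dr":[[0.01,0,0.03],[0.02,0.005,0.08],[0.035,0.01,0.14],[0.05,0.013,0.2],[0.066,0.017,0.26],[0.085,0.02,0.33],[0.1,0.025,0.4],[0.115,0.03,0.46],[0.125,0.032,0.5],[0.132,0.033,0.523]]}' && python3 -m creep '{"delta_pos":[[0,0,0],[0,0,0],[0,0,0]],"dr":[[0,0,0],[0,0,0],[0,0,0]]}'
python3 - <<'E'
from h import *
togo([.486,-.308,.05],downR(-6))
d=look('top');p=d['pixels'];C=cloud(d);im=p[190:370,380:560]
c=info('rim',C,seg(p,(400,230,485,325),(20,120,80),(35,255,255))&(C[...,2]>.052));info('red',C,seg(p,(380,200,500,330),*red))
cv2.imwrite('pics/t2.png',cv2.resize(im,(600,600)))
E
```

```text
clock: 5.95
position: [0.4821, -0.309, 0.2404]
ee_rot: [-0.472, -0.526, -0.473, 0.527]
contact_force: [0.1, -0.8, -3.1]
width: 0.0083
clock: 6.25
position: [0.4865, -0.3065, 0.2398]
ee_rot: [0.473, 0.525, 0.474, -0.525]
contact_force: [0.1, 0.8, -2.2]
width: 0.0086
dp cm [18.98 -0.02  0.18] dr [ 0.002 -0.002  0.   ] deg 0.1
rim 477 med [ 0.5017 -0.2537  0.0599] lo [ 0.4025 -0.3644  0.0526] hi [ 0.5736 -0.1767  0.631 ] rect [ 489.5 -272.5] [150.4 198.5] 72.5
red 570 med [ 0.4871 -0.2834  0.2358] lo [ 0.4566 -0.3084  0.2309] hi [ 0.5206 -0.2534  0.2398] rect [ 488.2 -282.2] [57.6 67.1] 84.5
```

View pics/t2.png

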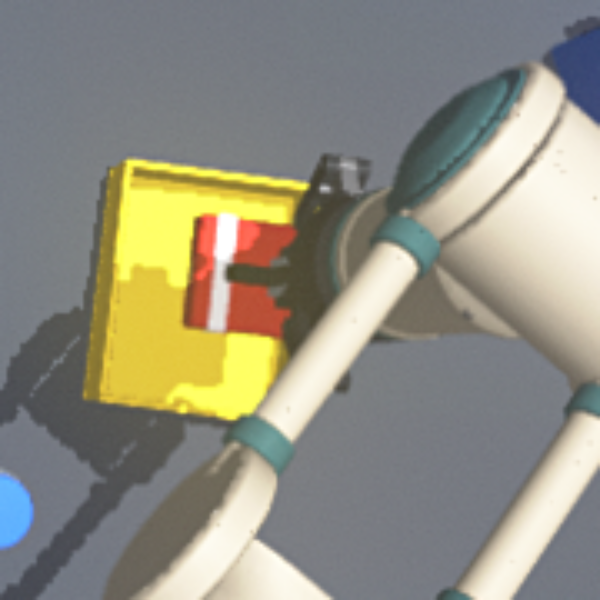

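The red pack (235,270) is aligned with the bin (left wall near x=105, top edge near y=165). Lower it.

```bash
python3 -m creep '{"delta_pos":[[2,0,0.1],[5,0,0.1],[8,0,0.1],[11,0,0.1],[14,0,0.1],[16.5,0,0.1],[18,0,0.1],[19,0,0.1],[19.5,0,0.1],[19.8,0,0.1]],"dr":[[0,0,0],[0,0,0],[0,0,0],[0,0,0],[0,0,0],[0,0,0],[0,0,0],[0,0,0],[0,0,0],[0,0,0]]}' && python3 -m creep '{"delta_pos":[[0.2,0,0],[0.4,0,0],[0.6,0,0],[0.8,0,0],[0.8,0,0]],"dr":[[0,0,0],[0,0,0],[0,0,0],[0,0,0],[0,0,0]]}'
```

```text
clock: 7.3
position: [0.4867, -0.3089, 0.0426]
ee_rot: [0.474, 0.525, 0.473, -0.525]
contact_force: [-0.2, -0.1, -2.9]
width: 0.0084
clock: 7.8
position: [0.4859, -0.3091, 0.0347]
ee_rot: [0.474, 0.526, 0.473, -0.525]
contact_force: [0.3, -0.1, -3.9]
width: 0.0082
```

```bash
python3 -m creep '{"delta_pos":[[0.1,0,0],[0.2,0,0],[0.2,0,0],[0.2,0,0]],"dr":[[0,0,0],[0,0,0],[0,0,0],[0,0,0]]}'; python3 -m creep '{"delta_pos":[[0.1,0,0],[0.2,0,0],[0.2,0,0],[0.2,0,0]],"dr":[[0,0,0],[0,0,0],[0,0,0],[0,0,0]]}'
```

```text
clock: 8.2
position: [0.4862, -0.3093, 0.0332]
ee_rot: [0.474, 0.526, 0.473, -0.525]
contact_force: [-0.7, 0.9, 1.9]
width: 0.0086
clock: 8.6
position: [0.4862, -0.3094, 0.0332]
ee_rot: [0.474, 0.526, 0.472, -0.525]
contact_force: [-3.8, 2.4, 13.6]
width: 0.0089
```

```bash
python3 -m creep '{"delta_pos":[[-0.15,0,0],[-0.15,0,0],[-0.15,0,0],[-0.15,0,0],[-2,0,0],[-5,0,0],[-9,0,0],[-13,0,0],[-17,0,0],[-20,0,0]],"dr":[[0,0,0],[0,0,0],[0,0,0],[0,0,0],[0,0,0],[0,0,0],[0,0,0],[0,0,0],[0,0,0],[0,0,0]]}' -0.25; python3 -c "
from h import *
togo([.548,.281,.2],downR(-20.5))"
```

```text
clock: 9.6
position: [0.4863, -0.3094, 0.2334]
ee_rot: [0.475, 0.526, 0.472, -0.525]
contact_force: [1.1, -0.2, 0.3]
width: 0.0318
dp cm [ 3.220e+00 -3.000e-02 -5.937e+01] dr [ 0.253  0.001 -0.004] deg 14.5
```

```bash
python3 -m creep '{"delta_pos":[[0,0,-4],[0,0,-9],[0,0,-14],[0,0,-19],[0,0,-24],[0,0,-29],[0,0,-34],[0,0,-39],[0,0,-44],[0.5,0,-49]],"dr":[[0,0,0],[0.03,0,0],[0.06,0,0],[0.09,0,0],[0.12,0,0],[0.15,0,0],[0.18,0,0],[0.2,0,0],[0.22,0,0],[0.253,0,0]]}' && python3 -c "
from h import *
togo([.548,.281,.16],downR(-20.5))"
```

```text
clock: 10.6
position: [0.5372, 0.1802, 0.226]
ee_rot: [0.404, 0.582, 0.402, -0.58]
contact_force: [0.5, -0.4, -0.0]
width: 0.0324
dp cm [ 6.6  -2.54 -9.81] dr [-0.001 -0.001 -0.003] deg 0.2
```

```bash
python3 -m creep '{"delta_pos":[[2,-1,-4],[4,-2,-7],[6,-2.5,-9],[6.6,-2.5,-9.8],[6.6,-2.5,-9.8],[6.6,-2.5,-9.8]],"dr":[[0,0,0],[0,0,0],[0,0,0],[0,0,0],[0,0,0],[0,0,0]]}'
python3 - <<'E'
from h import *
togo([.548,.281,.03],downR(-20.5))
d=look('side');p=d['pixels'];C=cloud(d);k=seg(p,(180,180,260,240),*green)|seg(p,(180,180,260,240),*white);info('fresh side',C,k&(C[...,2]>.018)&(C[...,2]<.03))
a=cv2.resize(p[60:260,140:340],(400,400))
d=look('top');q=d['pixels'];b=cv2.resize(q[180:280,140:240],(400,400));C=cloud(d)
k=seg(q,(160,220,222,272),*green)|seg(q,(160,220,222,272),*white);info('fresh top',C,k&(C[...,2]>.012)&(C[...,2]<.04))
info('red bin',C,seg(q,(400,230,485,325),*red))
cv2.imwrite('pics/f1.png',np.hstack([a,b]))
E
```

```text
clock: 11.2
position: [0.5483, 0.2777, 0.1601]
ee_rot: [0.404, 0.581, 0.402, -0.581]
contact_force: [0.1, -0.8, -0.1]
width: 0.0318
dp cm [13.01 -0.17 -0.3 ] dr [ 0.     0.    -0.002] deg 0.1
fresh side 608 med [0.54   0.2661 0.0254] lo [0.505  0.2239 0.019 ] hi [0.5875 0.3251 0.0287] rect [549.  279.5] [107.5  69.8] 69.3
fresh top 842 med [0.5444 0.2697 0.024 ] lo [0.5062 0.2285 0.0189] hi [0.5823 0.3154 0.0288] rect [546.5 275.1] [91.2 68.6] 70.1
red bin 776 med [ 0.4841 -0.3045  0.029 ] lo [ 0.4537 -0.356   0.0235] hi [ 0.5184 -0.2563  0.0346] rect [ 485.9 -307.1] [103.1  65.5] 83.9
```

View pics/f1.png

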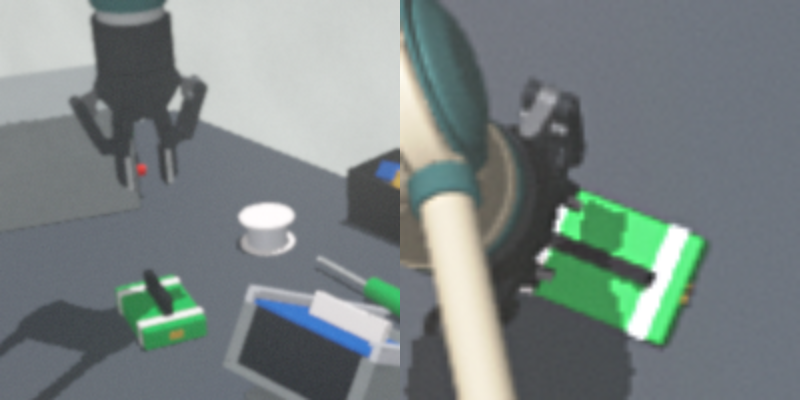

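Left half: open jaws (150,170) above the rib (155,290). Right half: fresh pack at (620,265), undisturbed. The spent pack lies flat in the bin (top at z = 29 mm). Grasp fresh.

```bash
python3 -m creep '{"delta_pos":[[3,-0.2,-0.3],[7,-0.2,-0.3],[10,-0.2,-0.3],[11.5,-0.2,-0.3],[12.5,-0.2,-0.3],[13.2,-0.2,-0.3],[13.2,-0.2,-0.3],[13.2,-0.2,-0.3]],"dr":[[0,0,0],[0,0,0],[0,0,0],[0,0,0],[0,0,0],[0,0,0],[0,0,0],[0,0,0]]}' && python3 -m creep '{"delta_pos":[[0,0,0],[0,0,0],[0,0,0],[0,0,0],[0,0,0],[0,0,0]],"dr":[[0,0,0],[0,0,0],[0,0,0],[0,0,0],[0,0,0],[0,0,0]]}' -1 60
```

```text
clock: 12.1
position: [0.548, 0.282, 0.0286]
ee_rot: [0.404, 0.582, 0.403, -0.58]
contact_force: [-0.4, 0.1, -0.3]
width: 0.0318
clock: 12.7
position: [0.5482, 0.2822, 0.0289]
ee_rot: [0.404, 0.582, 0.403, -0.58]
contact_force: [0.0, -0.8, 6.5]
width: 0.0083
```

```bash
python3 -m creep '{"delta_pos":[[-1,0,0],[-2.5,0,0],[-5,0,0],[-8,0,0],[-11,0,0],[-14,0,0],[-17,0,0],[-19,0,0],[-20,0,0],[-20,0,0]],"dr":[[0,0,0],[0,0,0],[0,0,0],[0,0,0],[0,0,0],[0,0,0],[0,0,0],[0,0,0],[0,0,0],[0,0,0]]}' && python3 -c "
from h import *
print(bay(-3,1,180));togo(bay(-3,1,180),bayR(-1))"
```

```text
clock: 13.7
position: [0.547, 0.2823, 0.2285]
ee_rot: [0.404, 0.582, 0.403, -0.58]
contact_force: [-0.2, -0.0, -4.2]
width: 0.0086
[ 0.66488691 -0.02635248  0.19038   ]
dp cm [ 3.84 21.83 24.8 ] dr [-0.378 -0.102 -0.519] deg 37.3
```

```bash
python3 -m creep '{"delta_pos":[[0,1,1.2],[0,3,3.4],[0,5.2,5.9],[0,7.5,8.5],[0.3,10,11.4],[0.7,12.5,14.2],[1.2,15,17],[2,17.4,19.8],[2.8,19.6,22.3],[3.5,21,24]],"dr":[[-0.02,0,-0.03],[-0.05,-0.01,-0.07],[-0.09,-0.02,-0.12],[-0.13,-0.04,-0.18],[-0.17,-0.05,-0.23],[-0.22,-0.06,-0.3],[-0.26,-0.07,-0.36],[-0.31,-0.08,-0.42],[-0.35,-0.095,-0.48],[-0.378,-0.102,-0.519]]}' && python3 -m creep '{"delta_pos":[[0,0,0],[0,0,0],[0,0,0]],"dr":[[0,0,0],[0,0,0],[0,0,0]]}' && python3 -c "
from h import *
togo(bay(-3,1,75),bayR(-1))"
```

```text
clock: 14.7
position: [0.6607, -0.019, 0.1887]
ee_rot: [0.361, 0.343, 0.618, -0.608]
contact_force: [0.5, 0.3, -3.7]
width: 0.0084
clock: 15.0
position: [0.6593, -0.0153, 0.1924]
ee_rot: [0.362, 0.344, 0.618, -0.607]
contact_force: [-1.1, 0.3, -3.9]
width: 0.0085
dp cm [10.41  0.57  1.12] dr [0.    0.    0.002] deg 0.1
```

```bash
python3 -m creep '{"delta_pos":[[1,0.6,1.1],[3,0.6,1.1],[5,0.6,1.1],[7,0.6,1.1],[8.5,0.6,1.1],[8.5,0.6,1.1],[8.5,0.6,1.1]],"dr":[[0,0,0],[0,0,0],[0,0,0],[0,0,0],[0,0,0],[0,0,0],[0,0,0]]}'
python3 - <<'E'
from h import *
togo(bay(-3,1,28),bayR(-1))
d=look('side');p=d['pixels'];a=cv2.resize(p[130:330,230:430],(400,400),interpolation=cv2.INTER_CUBIC)
d=look('top');q=d['pixels'];b=cv2.resize(q[190:290,270:370],(400,400));C=cloud(d)
c=info('green',C,seg(q,(290,190,360,260),*green));print(((c-O)@np.column_stack([xb,yb,zb])*1000)[:, :].round(0).__array__().min(0) if len(c) else '')
if len(c): print(np.percentile((c-O)@np.column_stack([xb,yb,zb])*1000,[2,50,98],axis=0).round(1))
cv2.imwrite('pics/b1.png',np.hstack([a,b]))
E
```

```text
clock: 15.7
position: [0.6227, -0.0283, 0.1168]
ee_rot: [0.363, 0.344, 0.617, -0.607]
contact_force: [-0.0, -0.1, -3.9]
width: 0.0083
dp cm [ 6.72 -0.02 -0.08] dr [-0.     0.001 -0.   ] deg 0.1
green 103 med [ 0.6122 -0.0742  0.1157] lo [ 0.5858 -0.0785  0.0948] hi [ 0.6488 -0.0713  0.1301] rect [617.  -74.6] [66.   7.9] 1.6
[-37.  44.  72.]
[[-35.1  44.   74.7]
 [  7.9  48.   90.2]
 [ 31.6  51.7  93.4]]
```

View pics/b1.png

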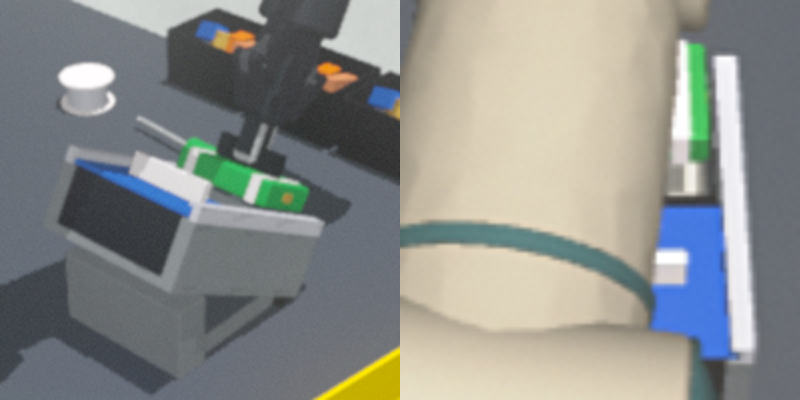

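Green pack at (240,175) left crop, square above the bay; end edge in the right crop (700,100) is clear of the rail (725). Lower in.

```bash
python3 -m creep '{"delta_pos":[[1,0,0],[2,0,0],[3,0,0],[4,0,0],[5,0,0],[5.5,0,0],[6,0,0],[6.3,0,0],[6.3,0,0]],"dr":[[0,0,0],[0,0,0],[0,0,0],[0,0,0],[0,0,0],[0,0,0],[0,0,0],[0,0,0],[0,0,0]]}' && python3 -m creep '{"delta_pos":[[0.1,0,0],[0.2,0,0],[0.3,0,0],[0.3,0,0]],"dr":[[0,0,0],[0,0,0],[0,0,0],[0,0,0]]}' && python3 -c "
from h import *
togo(bay(-3,1,28),bayR(-1))"
```

```text
clock: 16.7
position: [0.5909, -0.0294, 0.0616]
ee_rot: [0.362, 0.344, 0.618, -0.608]
contact_force: [-0.1, 1.1, -4.4]
width: 0.0083
clock: 17.1
position: [0.5899, -0.0294, 0.0593]
ee_rot: [0.363, 0.344, 0.617, -0.607]
contact_force: [0.4, -0.3, -3.6]
width: 0.0086
dp cm [ 0.1  -0.05 -0.08] dr [-0.     0.001  0.   ] deg 0.1
```

```bash
python3 -m creep '{"delta_pos":[[0.1,0,0],[0.2,0,0],[0.2,0,0],[0.2,0,0]],"dr":[[0,0,0],[0,0,0],[0,0,0],[0,0,0]]}'; python3 -m creep '{"delta_pos":[[0.1,0,0],[0.15,0,0],[0.15,0,0],[0.15,0,0]],"dr":[[0,0,0],[0,0,0],[0,0,0],[0,0,0]]}'
```

```text
clock: 17.5
position: [0.5898, -0.0294, 0.0592]
ee_rot: [0.364, 0.345, 0.617, -0.607]
contact_force: [4.0, 0.8, 4.9]
width: 0.0082
clock: 17.9
position: [0.5899, -0.0295, 0.0592]
ee_rot: [0.364, 0.345, 0.616, -0.607]
contact_force: [4.6, 0.8, 10.4]
width: 0.0082
```

```bash
python3 -m creep '{"delta_pos":[[-0.15,0,0],[-0.15,0,0],[-0.15,0,0],[-0.15,0,0],[-1.5,0,0],[-3,0,0],[-6,0,0],[-9,0,0],[-10.5,0,0],[-10.5,0,0]],"dr":[[0,0,0],[0,0,0],[0,0,0],[0,0,0],[0,0,0],[0,0,0],[0,0,0],[0,0,0],[0,0,0],[0,0,0]]}' -0.25; python3 -c "
from h import *
togo(bay(102,0,120),bayR(-1))"
```

```text
clock: 18.9
position: [0.642, -0.028, 0.1484]
ee_rot: [0.364, 0.345, 0.617, -0.607]
contact_force: [0.0, 0.7, 0.0]
width: 0.0323
dp cm [  1.19 -10.62  -0.19] dr [-0.001  0.001 -0.003] deg 0.2
```

```bash
python3 -m creep '{"delta_pos":[[0,-3,0],[0,-6,-0.2],[0,-9,-0.2],[1.2,-10.6,-0.2],[1.2,-10.6,-0.2],[1.2,-10.6,-0.2]],"dr":[[0,0,0],[0,0,0],[0,0,0],[0,0,0],[0,0,0],[0,0,0]]}'
python3 - <<'E'
from h import *
togo(bay(102,0,62),bayR(-1))
d=look('side');p=d['pixels'];a=cv2.resize(p[130:330,210:410],(400,400),interpolation=cv2.INTER_CUBIC);C=cloud(d)
B=np.column_stack([xb,yb,zb])
def inb(c,n):
    if len(c)>5: print(n,len(c),np.percentile((c-O)@B*1000,[2,50,98],axis=0).round(1))
inb(C[seg(p,(285,195,345,240),*white)],'bar side')
d=look('top');q=d['pixels'];b=cv2.resize(q[190:290,270:370],(400,400));C=cloud(d)
inb(C[seg(q,(290,200,360,260),*green)],'green')
cv2.imwrite('pics/b2.png',np.hstack([a,b]))
E
```

```text
clock: 19.5
position: [0.5421, -0.0287, 0.189]
ee_rot: [0.362, 0.344, 0.618, -0.608]
contact_force: [0.5, -0.4, 0.2]
width: 0.0323
dp cm [5.55 0.08 0.03] dr [-0.     0.     0.002] deg 0.1
bar side 704 [[nan nan nan]
 [nan nan nan]
 [nan nan nan]]
```

View pics/b2.png

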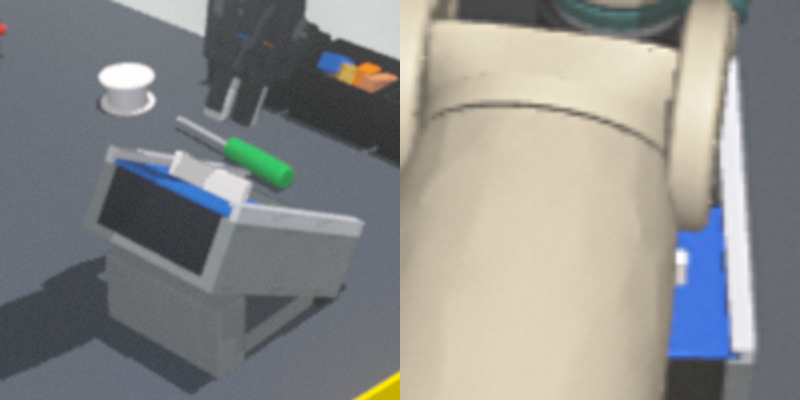

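The left crop shows the jaws (235,105) above the white bar (210,175). The pack is hidden, so I'll step aside once to check it.

```bash
python3 -m creep '{"delta_pos":[[0,0,-4],[0,0,-8],[0,0,-13],[0,0,-18],[0,0,-22],[0,0,-25],[0,0,-25]],"dr":[[0,0,0],[0,0,0],[0,0,0],[0,0,0],[0,0,0],[0,0,0],[0,0,0]]}'
python3 - <<'E'
from h import *
B=np.column_stack([xb,yb,zb])
d=look('top');q=d['pixels'];C=cloud(d)
for n,k in(('green',green),('dark',((0,0,0),(180,255,95)))):
    c=(C[seg(q,(297,205,348,238),*k)]-O)@B*1000;c=c[np.isfinite(c[:,0])]
    print(n,len(c),np.percentile(c,[2,10,50,90,98],axis=0).round(1))
    if n=='green': c=c[(c[:,2]>15)&(c[:,2]<32)];print(plane(c))
cv2.imwrite('pics/b3.png',cv2.resize(q[190:310,270:390],(480,480)))
E
```

```text
clock: 20.3
position: [0.5353, 0.2254, 0.1882]
ee_rot: [0.363, 0.343, 0.619, -0.606]
contact_force: [-0.2, 0.0, -0.2]
width: 0.0318
green 420 [[-37.6 -48.5  19.8]
 [-34.  -44.   21.8]
 [ -1.1  -0.1  24.2]
 [ 13.8  47.   26.7]
 [ 16.8  51.1  44.9]]
(array([-0.00251792,  0.00548273,  0.9999818 ]), array([-7.41642462, -1.16992732, 24.12757709]), np.float64(1.4080746915941138))
dark 262 [[-25.9 -30.   18.5]
 [ -8.1 -25.4  27.3]
 [ -2.2   4.3  40.7]
 [  0.2  54.8  47.4]
 [  2.5  57.7  49. ]]
```

View pics/b3.png

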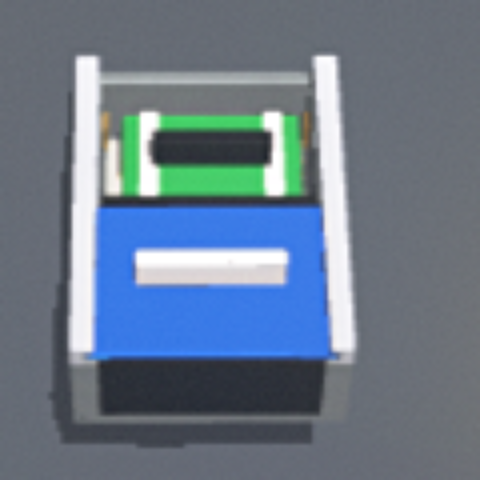

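The green pack (212,150) lies flat in the bay: top plane at bay z = 24.1 mm, normal within 0.4°, rib out. Now the cover.

```bash
python3 -m creep '{"delta_pos":[[0,0,4],[0,0,8],[0,0,13],[0,0,18],[0,0,22],[0,0,25],[0,0,25],[0,0,25]],"dr":[[0,0,0],[0,0,0],[0,0,0],[0,0,0],[0,0,0],[0,0,0],[0,0,0],[0,0,0]]}' && python3 -m creep '{"delta_pos":[[1.5,0,0],[3,0,0],[4,0,0],[4.8,0,0],[5.4,0,0],[5.4,0,0],[5.4,0,0]],"dr":[[0,0,0],[0,0,0],[0,0,0],[0,0,0],[0,0,0],[0,0,0],[0,0,0]]}' && python3 -c "
from h import *
togo(bay(102,0,62),bayR(-1))"
```

```text
clock: 21.15
position: [0.5427, -0.0303, 0.1893]
ee_rot: [0.361, 0.345, 0.617, -0.608]
contact_force: [-0.4, -0.3, 0.0]
width: 0.0322
clock: 21.85
position: [0.516, -0.0295, 0.1432]
ee_rot: [0.363, 0.344, 0.617, -0.607]
contact_force: [0.7, -0.2, 0.5]
width: 0.032
dp cm [0.27 0.04 0.03] dr [-0.     0.001  0.   ] deg 0.1
```

```bash
python3 -m creep '{"delta_pos":[[0.1,0,0],[0.1,0,0],[0.1,0,0],[0.1,0,0],[0.1,0,0],[0.1,0,0]],"dr":[[0,0,0],[0,0,0],[0,0,0],[0,0,0],[0,0,0],[0,0,0]]}' -1 40; python3 -m creep '{"delta_pos":[[0,1,0],[0,2.2,0],[0,3.5,0],[0,5,0],[0,6.5,0],[0,7.8,0],[0,8.7,0],[0,9.3,0],[0,9.6,0],[0,9.6,0]],"dr":[[0,0,0],[0,0,0],[0,0,0],[0,0,0],[0,0,0],[0,0,0],[0,0,0],[0,0,0],[0,0,0],[0,0,0]]}'; python3 -c "
from h import *
togo(bay(2,0,63),bayR(-1));s,p,r=st();print(r.inv().apply(s['contact_force']))"
```

```text
clock: 22.45
position: [0.5162, -0.0296, 0.1422]
ee_rot: [0.363, 0.345, 0.617, -0.607]
contact_force: [4.9, -0.2, 1.8]
width: 0.0092
clock: 23.45
position: [0.5981, -0.0271, 0.0949]
ee_rot: [0.362, 0.343, 0.618, -0.608]
contact_force: [2.3, 0.3, 5.8]
width: 0.0088
dp cm [0.09 0.51 0.02] dr [-0.     0.001  0.002] deg 0.2
[-6.15433717 -0.90648946 -0.25438089]
```

```bash
python3 -m creep '{"delta_pos":[[0,0.1,0],[0,0.2,0],[0,0.3,0],[0,0.4,0],[0,0.5,0],[0,0.6,0],[0,0.6,0]],"dr":[[0,0,0],[0,0,0],[0,0,0],[0,0,0],[0,0,0],[0,0,0],[0,0,0]]}'; python3 -c "
from h import *
togo(bay(2,0,63),bayR(-1));s,p,r=st();print(r.inv().apply(s['contact_force']))"
```

```text
clock: 24.15
position: [0.6024, -0.027, 0.0924]
ee_rot: [0.361, 0.343, 0.618, -0.608]
contact_force: [1.7, 0.9, 6.1]
width: 0.0087
dp cm [0.09 0.01 0.02] dr [-0.001  0.001  0.004] deg 0.2
[-6.11558206 -1.62271846 -0.88733627]
```

```bash
python3 -m creep '{"delta_pos":[[0,0.1,0],[0,0.2,0],[0,0.3,0],[0,0.3,0],[0,0.3,0]],"dr":[[0,0,0],[0,0,0],[0,0,0],[0,0,0],[0,0,0]]}'; python3 -c "
from h import *
togo(bay(2,0,63),bayR(-1));s,p,r=st();print(r.inv().apply(s['contact_force']))"
```

```text
clock: 24.65
position: [0.6024, -0.027, 0.0924]
ee_rot: [0.36, 0.341, 0.619, -0.609]
contact_force: [-3.4, -0.7, 11.1]
width: 0.0088
dp cm [0.09 0.01 0.02] dr [-0.001  0.001  0.01 ] deg 0.6
[-7.86263366 -8.5804814   0.56423171]
```

```bash
python3 -m creep '{"delta_pos":[[0,0.2,0],[0,0.2,0],[0,0.2,0]],"dr":[[0,0,0],[0,0,0],[0,0,0]]}'; python3 -m creep '{"delta_pos":[[0,-0.3,0],[0,-0.3,0],[0,-0.3,0],[0,-0.3,0],[-1.5,-0.3,0],[-4,-0.3,0],[-8,-0.3,0],[-11,-0.3,0],[-11,-0.3,0]],"dr":[[0,0,0],[0,0,0],[0,0,0],[0,0,0],[0,0,0],[0,0,0],[0,0,0],[0,0,0],[0,0,0]]}' -0.25; python3 -m creep '{"delta_pos":[[0,0,-4],[0,0,-8],[0,0,-13],[0,0,-18],[0,0,-22],[0,0,-25],[0,0,-25]],"dr":[[0,0,0],[0,0,0],[0,0,0],[0,0,0],[0,0,0],[0,0,0],[0,0,0]]}'
python3 - <<'E'
from h import *
B=np.column_stack([xb,yb,zb])
d=look('top','end.png');q=d['pixels'];C=cloud(d)
c=(C[seg(q,(285,200,360,290),*blue)]-O)@B*1000;print('cover',np.nanpercentile(c,[1,50,99],axis=0).round(1))
c=(C[seg(q,(304,205,342,262),*white)]-O)@B*1000;c=c[c[:,2]>70];print('bar',np.nanpercentile(c,[2,50,98],axis=0).round(1))
info('red',C,seg(q,(400,230,485,325),*red))
E
```

```text
clock: 24.95
position: [0.6025, -0.027, 0.0924]
ee_rot: [0.358, 0.34, 0.62, -0.61]
contact_force: [-8.1, -0.4, 14.9]
width: 0.0086
clock: 25.85
position: [0.6632, -0.0254, 0.1881]
ee_rot: [0.365, 0.346, 0.616, -0.606]
contact_force: [-1.2, 0.5, -0.2]
width: 0.0322
clock: 26.55
position: [0.6511, 0.2295, 0.1832]
ee_rot: [0.363, 0.342, 0.619, -0.606]
contact_force: [0.3, 0.0, -0.2]
width: 0.032
cover [[-44.  -61.4  53.2]
 [ 16.   -1.4  57.5]
 [ 51.1  58.   61.6]]
bar [[ -1.5 -40.9  70.2]
 [  5.5  -3.2  76.7]
 [  9.4  36.5  80.8]]
red 783 med [ 0.4842 -0.3044  0.0289] lo [ 0.4537 -0.3562  0.0235] hi [ 0.5185 -0.2561  0.035 ] rect [ 486.1 -306.7] [102.9  65.6] 84.5
```

View pics/end.png

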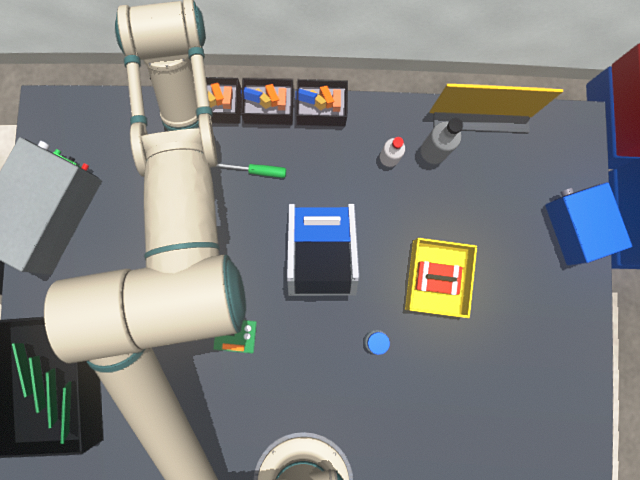

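The end view shows the cover over the bay with its bar at (322,221), the red pack in the bin (438,279), and the jar and driver unmoved. I'll compare the cover travel with the first picture.

Run:
```python
from h import *
B=np.column_stack([xb,yb,zb]);T=np.load('top0.npz')
d=look('top');out=[]
for q,C,b,b2 in((T['p'],T['c'],(304,245,342,270),(285,235,360,285)),(d['pixels'],cloud(d),(304,205,342,235),(285,200,360,250))):
    c=(C[seg(q,b,*white)]-O)@B*1000;c=c[c[:,2]>74];e=(C[seg(q,b2,*blue)]-O)@B*1000
    print(np.nanpercentile(c[:,0],[5,25,50,75,95]).round(1),np.nanpercentile(e[:,0],[.5,2,98,99.5]).round(1))
```

```text
[ 96.7  98.9 101.4 104.1 105.9] [ 53.4  54.6 147.5 148.5]
[-0.5  1.4  4.   6.4  9. ] [-44.1 -42.5  50.2  51.8]
```

Camera travel is about 2–3 mm short of 100, though the arm felt a stop. I'll push the bar from uphill with shut fingers to make sure.

```bash
python3 -m creep '{"delta_pos":[[0,-1,4],[0,-2,8],[0,-3,13],[0,-4,18],[0,-4,22],[0,-4,25],[0,-4,25],[0,-4,25]],"dr":[[0,0,0],[0,0,0],[0,0,0],[0,0,0],[0,0,0],[0,0,0],[0,0,0],[0,0,0]]}' -1 40; python3 -c "
from h import *
togo(bay(38,0,66),bayR(-1))"
```

```text
clock: 27.45
position: [0.625, -0.0283, 0.205]
ee_rot: [0.361, 0.345, 0.617, -0.608]
contact_force: [-0.4, -0.3, -0.7]
width: -0.0
dp cm [10.67  0.11 -0.16] dr [-0.003 -0.001  0.002] deg 0.2
```

```bash
python3 -m creep '{"delta_pos":[[3,0,-0.1],[6,0,-0.1],[8.5,0,-0.1],[9.8,0,-0.1],[10.5,0,-0.1],[10.5,0,-0.1],[10.5,0,-0.1]],"dr":[[0,0,0],[0,0,0],[0,0,0],[0,0,0],[0,0,0],[0,0,0],[0,0,0]]}'; python3 -m creep '{"delta_pos":[[0,0.3,0],[0,0.6,0],[0,0.9,0],[0,1.1,0],[0,1.3,0],[0,1.3,0]],"dr":[[0,0,0],[0,0,0],[0,0,0],[0,0,0],[0,0,0],[0,0,0]]}'; python3 -c "
from h import *
s,p,r=st();print(((p-O)@np.column_stack([xb,yb,zb])*1000).round(1),r.inv().apply(s['contact_force']))"
```

```text
clock: 28.15
position: [0.5736, -0.0266, 0.1149]
ee_rot: [0.363, 0.344, 0.617, -0.607]
contact_force: [0.1, 0.5, 0.2]
width: 0.0001
clock: 28.75
position: [0.5844, -0.0266, 0.1076]
ee_rot: [0.362, 0.344, 0.617, -0.608]
contact_force: [0.3, -0.0, -0.4]
width: 0.0
[25.3 -1.2 68.1] [0.22513874 0.43064917 0.04585091]
```

```bash
python3 -m creep '{"delta_pos":[[0,0.2,0],[0,0.4,0],[0,0.6,0],[0,0.6,0]],"dr":[[0,0,0],[0,0,0],[0,0,0],[0,0,0]]}'; python3 -m creep '{"delta_pos":[[0,0.2,0],[0,0.4,0],[0,0.6,0],[0,0.6,0]],"dr":[[0,0,0],[0,0,0],[0,0,0],[0,0,0]]}'; python3 -c "
from h import *
s,p,r=st();print(((p-O)@np.column_stack([xb,yb,zb])*1000).round(1),r.inv().apply(s['contact_force']))"
```

```text
clock: 29.15
position: [0.5893, -0.0264, 0.1049]
ee_rot: [0.362, 0.344, 0.618, -0.608]
contact_force: [-1.2, 0.7, 0.2]
width: 0.0
clock: 29.55
position: [0.5898, -0.0264, 0.1046]
ee_rot: [0.359, 0.34, 0.619, -0.61]
contact_force: [-11.3, -0.2, 10.2]
width: 0.0001
[19.1 -1.2 68.2] [ -3.03297143 -14.91763064  -0.07829465]
```

```bash
python3 -m creep '{"delta_pos":[[0,0.2,0],[0,0.3,0],[0,0.3,0]],"dr":[[0,0,0],[0,0,0],[0,0,0]]}'; python3 -m creep '{"delta_pos":[[0,-0.6,0],[0,-1.2,0],[0,-1.8,0],[0,-2.2,0],[-2,-2.2,0],[-6,-2.2,0],[-10,-2.2,0],[-11,-2.2,0]],"dr":[[0,0,0],[0,0,0],[0,0,0],[0,0,0],[0,0,0],[0,0,0],[0,0,0],[0,0,0]]}'; python3 -m creep '{"delta_pos":[[0,0,-4],[0,0,-8],[0,0,-13],[0,0,-18],[0,0,-22],[0,0,-25],[0,0,-25]],"dr":[[0,0,0],[0,0,0],[0,0,0],[0,0,0],[0,0,0],[0,0,0],[0,0,0]]}'
python3 - <<'E'
from h import *
B=np.column_stack([xb,yb,zb])
d=look('top','end2.png');q=d['pixels'];C=cloud(d)
c=(C[seg(q,(304,205,342,235),*white)]-O)@B*1000;c=c[c[:,2]>74];e=(C[seg(q,(285,200,360,250),*blue)]-O)@B*1000
print(np.nanpercentile(c[:,0],[5,25,50,75,95]).round(1),np.nanpercentile(e[:,0],[.5,2,98,99.5]).round(1))
T=np.load('top0.npz')['p']
for n,b,k in(('driver',(205,150,295,185),green),('jar',(355,325,400,360),blue)):
    print(n,[np.argwhere(seg(p,b,*k)).mean(0).round(1) for p in(T,q)])
S=np.load('side0.npz')['p'];s=look('side')['pixels']
print('board',[np.argwhere(seg(p,(130,260,205,305),*green)).mean(0).round(1) for p in(S,s)])
E
```

```text
clock: 29.85
position: [0.59, -0.0264, 0.1045]
ee_rot: [0.357, 0.339, 0.62, -0.611]
contact_force: [-14.1, -0.5, 15.2]
width: 0.0003
clock: 30.65
position: [0.6363, -0.0251, 0.2099]
ee_rot: [0.365, 0.346, 0.616, -0.606]
contact_force: [0.7, 0.5, 0.5]
width: 0.0002
clock: 31.35
position: [0.6252, 0.2297, 0.2057]
ee_rot: [0.364, 0.343, 0.619, -0.606]
contact_force: [-0.1, -0.1, 0.4]
width: -0.0001
[-0.8  1.5  4.5  6.7  8.3] [-44.9 -42.7  50.5  51.8]
driver [array([170.3, 267.2]), array([170.3, 267.3])]
jar [array([343. , 378.3]), array([342.9, 378.3])]
board [array([284. , 170.3]), array([284.3, 170.7])]
```

```bash
python3 -c "
from rig import manip
print(manip.sign_off())"
```

```text
the job is handed in; nothing more can be done
None
```

The battery change is done, in the order asked, and the job was handed in at about 31.5 s of the 64 s allowed.

- **Spent pack:** the red pack lies flat inside the yellow bin. Its top measures 29 mm above the bench, as expected.
- **Fresh pack:** the green pack lies flat in the bay with its rib outward. Checked before closing, its top was at bay z = 24.1 mm and within about 0.4° of square.
- **Cover:** I slid the blue cover by its bar until it met a firm stop, about 99.7 mm by the arm's reading. I then pushed it again with shut fingers at about 20 N, and it did not move.
- **Other items:** in the pictures, the driver, jar and board had moved less than half a pixel. The highest wrist force I read was about 21 N.

**One disagreement:** the top camera put the cover bar at bay x ≈ 4 mm instead of 2 mm, and its travel at about 97 mm. The second push did not change that, so I take it as camera error and the cover as fully shut.

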